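# Switch off the spice mill and take off its cap of unknown thread

### The arm

A 7-joint arm with a two-finger parallel gripper is mounted at the origin on the work surface. World frame = base frame: x ahead of the robot, y to its left, z up, the work surface at z = 0. Lengths are in m, angles in rad, forces in N, time in s.
With the tool pointing down it reaches from about 0.35 to 0.9 m from the base axis. Payload 7.2 kg.
Tool frame: the origin (TCP) lies midway between the tips of the shut fingers; the grasp point (between the pads) lies 19 mm behind it; z points along the fingers, y is the line along which they close (so a half turn about z gives the same grasp; the last joint's range is limited). The gripper opens to 88 mm and grips with 3 to 60 N. Pads are 20 mm wide; open, the fingers measure 115 mm over their backs; the gripper's body (75 mm by 178 mm) begins 61 mm behind the grasp point.
Start: joints at [-1.276, 0.411, -0.013, 1.596, 0.006, 1.134, -0.082], TCP at [0.222, 0.584, 0.223] pointing down, gripper open.
Joint ranges: [-2.95, 2.95], [-0.29, 1.99], [-1.47, 1.44], [0.14, 2.54], [-1.03, 4.17], [0.13, 1.85], [-2.86, 2.86]. Speed limits (rad/s): [2.39, 2.39, 3.01, 3.01, 3.14, 3.14, 3.14].

### API

Orientations are given as a unit quaternion [x, y, z, w].
In Python, from rig import get_obs, grab_frame, sign_off gives the robot as it stands. The module is installed in compiled form; this text tells all that it offers.
- The arm moves only by the tool carry_out, never from a script. Its argument "steps" is a list of rows, each a list of 4 numbers: the shift along the tool's x, y, z in mm, then the turn about the tool's z in degrees. A call has 1 to 20 rows; each row is the pose to reach, as a shift and turn from the pose commanded when the call began, along the tool's axes at that moment; what a row does not reach only later rows make up. A row lasts 1/12 s, in which the tool goes at most 41.7 mm and 7.16 degrees, less where a joint would pass 70% of its speed; a pose out of reach is approached as far as the arm can. A call with a gripper value outside its range is refused whole. "claw" is the finger opening in mm, from 0 to 87.8, set as the call begins (left out, the last holds). The fingers move at their own pace and stop on an object; the grip force is fixed at half the most. Time passes only in rows, so rows that repeat a pose let the fingers close. It gives the time, the measured TCP pose, the force, the opening and the grip force at its end, in the units of the state.
- get_obs(): the state, without advancing time (a new reading comes with each control period).
- grab_frame(name): name is "side" or "top"; returns a dict with "color" (420x560x3 uint8, red, green, blue), "fx", "fy", "cx", "cy" (pixels), "k1" (the pictures are not rectified: a ray, as slopes to the right and down, at radius r is drawn at 1 + k1 r^2 times it, then the intrinsics apply), "eye" and "orientation" of the camera in the world. Camera axes: x right, y up, looking along -z (the intrinsics and any distortion apply to the point x, -y, -z); pixel columns grow to the right and rows downward; lengths in m; the calibration is good to about 2 mm. A picture is of the moment at which its call begins. There is no depth.
- sign_off(): hands the job in; it is judged then, once.
The state is a dict: "clock": time; "joint_pos": joint angles; "dq": joint speeds; "effort": joint torques, N m; "ee_pos": TCP position; "orientation": TCP orientation; "contact_force": force on the tool from outside, world axes, zero at the start; "moment": the same for the moment, N m; "grip_width": finger opening in m; "grasp_force": force on a finger pad.
Only numpy, scipy, OpenCV 4.12 (cv2) and the standard library are available. Lean on these libraries where they do the work, as an engineer would, in place of code of your own. Each camera call takes 0.05 s, during which the arm holds its last target. There are 200 camera calls.

### The job

First switch the spice mill off: turn its selector knob until the pointer clicks in at the long bar mark. Then unscrew the winged cap beside the knob; nobody knows whether its thread is right- or left-handed, so try it one way and, if it stops there, the other way. Finish while holding the cap level in the gripper, about ten centimetres above where it sat, with the knob still at off and the other things on the counter left alone; do not put the cap down or let it go.

Things in the scene. Friction and masses are not known exactly. Their poses are not given: they have to be found in the camera images.
- mill: Spice mill, fixed to the counter. Origin: centre of its underside, z up, its front faces its own -x. White front deck 80 mm high, from x = -95 to +55 mm, 270 mm wide (y); behind it, from x = +54 to +116 mm, a metal ridge 106 mm high. The cap sits at the deck's +y end, the knob at its -y end.
- neck (a point): Centre of the cap's seat on the deck, 80 mm above the counter, at (-25, +68) mm from the mill's origin in its axes. A fixed stub 14 mm high, 45 mm across, hidden under the cap, carries a short thread. From the start the cap turns 2 to 8 degrees one way to a hard stop. The other, loosening way it turns easily; it lifts off freely between 55 and 105 degrees from the start, not before; a stop follows at about 115.
- cap: Grey round screw cap, loose, 56 mm across, 20 mm high, 0.12 kg, with a wing on top. Origin: centre of its underside, on the deck while seated; z up. 1.5 mm play sideways and up. Whether it loosens clockwise or counter-clockwise differs from run to run and cannot be told from the outside or the poses.
- cap_wing (a point): Centre of the cap's wing, 37 mm above the cap's underside, axes as the cap's. The wing is an upright flat grip bar: 46 mm long along x, 14 mm thick along y, from 20 to 53 mm above the cap's underside.
- knob (a joint): Angle of the selector knob, rad, about the vertical axis, growing counter-clockwise seen from above. Clicks (spring detents) at -0.5, 0, 0.5, 1.0 and 1.5; 0 is off, where the pointer points along the mill's -x to the long bar mark. It starts at 0.5, 1.0 or 1.5. End stops at -0.6 and 1.7. Left alone it snaps to the nearest click; turning takes about 0.1 N m.
- knob_grip (a point): A point on the knob's upright axis, 36 mm above the deck. The knob is a black disc 48 mm across and 11 mm high with an upright grip bar across it, 46 mm long and 13 mm thick, from 11 to 50 mm above the deck. This point's x axis runs along the grip bar; the pointer (a small nose at the disc's edge and a metal line on the bar's top) is on its -x end.
- off_mark (a point): Middle of the off mark on the deck: a bar 22 mm long and 6 mm wide pointing at the knob's axis, 49 mm from that axis. The other four click positions have round dots 6 mm across instead.
- colander: White enamel colander, 210 mm across its rim (260 over its side handles), 95 mm high. Bystander; origin: centre of its underside.
- jar: Glass storage jar with wooden lid, 76 mm across, 120 mm high, standing 14 to 19 cm to the left of the cap. Bystander; origin: centre of its underside.
- masher: Wooden masher standing on its head, 72 mm across at the foot, 195 mm high. Bystander; origin: centre of its underside.
- spoon_rest: Flat orange silicone spoon rest, about 131 x 62 mm, 14 mm high, lying in front of the mill. Bystander; origin: middle of its flat part's underside.
- mug: Blue mug, 80 mm across, 90 mm high, to the right of the mill. Bystander; origin: centre of its underside.
- salt_pot: Small dark wooden salt pot, 66 mm across, 68 mm high, in front of the mill. Bystander; origin: centre of its underside.
- spoon: Wooden spoon lying flat on the left of the counter. Bystander; origin: at its middle, near the counter.
There are look-alikes about, which are no part of the job. What is shaped like the cap but blue or orange is not meant.

How it is judged:
On the way, in this order (a step that is already met when the one before it is completed fails the run):
1. the knob is clicked in at the off mark while the cap is still seated (value of joint knob between -0.12 and 0.12 rad and z of cap in the frame of mill below 0.086 m), for 0.3 s.
2. the cap is off its neck, in the fingers (z of cap in the frame of mill above 0.105 m and contact force between the fingers and cap above 1 N), for 0.2 s.
At the end, for the whole second after the job is handed in: The cap is held still in the fingers, its underside more than 50 mm above the deck it sat on, tilted less than 20 degrees, touching neither mill nor bystanders; the knob is within 0.12 rad of off (z of cap in the frame of mill above 0.13 m and angle between cap's own z axis and vertical below 0.35 rad and linear speed of cap below 0.05 m/s and contact force between the fingers and cap above 1 N and contact force between cap and mill below 0.2 N and contact force between cap and colander below 0.2 N and contact force between cap and jar below 0.2 N and contact force between cap and masher below 0.2 N and contact force between cap and spoon_rest below 0.2 N and contact force between cap and mug below 0.2 N and contact force between cap and salt_pot below 0.2 N and contact force between cap and spoon below 0.2 N and value of joint knob between -0.12 and 0.12 rad); the arm keeps its last pose, push and grip.
It fails at once if a bystander is pushed more than 30 mm or tipped over (distance of any of colander, jar, masher, spoon_rest, mug, salt_pot, spoon from where it was at the start of the episode above 0.03 m or angle between any of colander, jar, masher, spoon_rest, mug, salt_pot, spoon's own z axis and vertical above 0.5 rad).
It also fails if it takes over 54 s, if anything falls off the work surface, if the arm or the gripper's body presses on something with over 40 N, if the wrist force passes 120 N, or if a joint passes its speed limit or range.

## Working session

There is one attempt and no reset: what is moved stays moved. The work goes in short steps, Python scripts to look and compute and a tool call to move; the robot and the scene stay as the last step left them, time stands still between calls to the robot, and variables do not carry over. Pictures are saved under pics/ and viewed, at most 10 in all, crops included, and the job is handed in when it is done.

Besides the shell and the picture viewer there is one more tool, called after "Call:" as name(argument=value, ...), one argument or row to a line, values as JSON. carry_out: Moves the arm, as the interface text tells. Its arguments: {"type":"object","properties":{"steps":{"type":"array","items":{"type":"array","items":{"type":"number"}}},"claw":{"type":"number"}},"required":["steps"]}

```bash
mkdir -p pics; cat > h.py <<'E'
import numpy as np, cv2, pickle
from scipy.spatial.transform import Rotation as R
def ray(f,u,v):
    p=np.array([(u-f["cx"])/f["fx"],(v-f["cy"])/f["fy"]]);q=p.copy()
    for _ in range(20): q=p/(1+f["k1"]*(q@q))
    return np.array(f["eye"]),R.from_quat(f["orientation"]).apply([q[0],-q[1],-1])
def onz(f,u,v,z):
    e,d=ray(f,u,v); return e+d*(z-e[2])/d[2]
def proj(f,P):
    c=R.from_quat(f["orientation"]).inv().apply(np.array(P)-f["eye"]);q=np.array([c[0],-c[1]])/-c[2]
    q=q*(1+f["k1"]*(q@q)); return q*[f["fx"],f["fy"]]+[f["cx"],f["cy"]]
E
python3 - <<'E'
from rig import *
from h import *
for n in("top","side"):
    f=grab_frame(n);pickle.dump(f,open(n+".pkl","wb"));cv2.imwrite(f"pics/{n}0.png",f["color"][:,:,::-1])
    print(n,f["eye"],f["orientation"],f["fx"],f["k1"])
o=get_obs();print(o["ee_pos"],o["orientation"],o["clock"])
E
```

```text
top [0.39574698 0.04382541 1.33218878] [ 0.04215058 -0.04819047 -0.70429604  0.70701351] 475.73643761258603 -0.11171837284264871
side [ 0.05322963 -0.51879458  0.8816777 ] [ 0.35176989 -0.12901254 -0.31406736  0.87233904] 398.2191587380027 -0.030854741294397182
[0.22165825 0.58388326 0.22189888] [ 1.80382915e-01  9.83596198e-01 -7.17459464e-04 -9.19083880e-05] 0.1
```

View pics/top0.png

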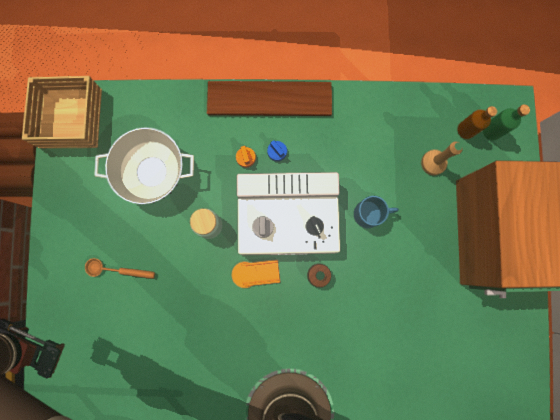

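View pics/side0.png

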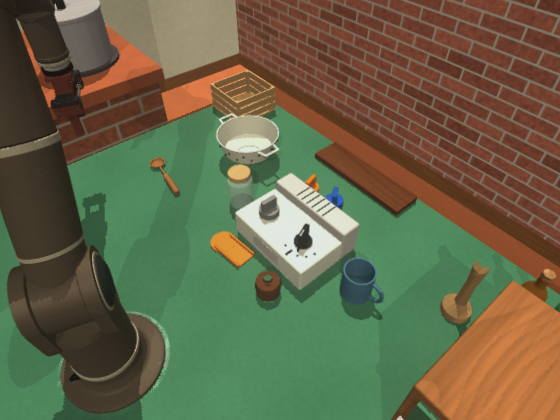

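The top view shows the mill at about (288,215). There are three cap-like things: grey at (263,227) on the deck, orange at (245,156) and blue at (278,151). The grey one on the mill's deck is the one meant, because the others have the wrong colour and stand off the deck. The knob is at about (315,226), with the bar mark below it at (315,244). I'll confirm this in a crop.

```bash
python3 - <<'E'
from h import *
f=pickle.load(open("top.pkl","rb"));s=pickle.load(open("side.pkl","rb"))
a=cv2.resize(f["color"][165:265,225:355],None,fx=6,fy=6,interpolation=cv2.INTER_CUBIC)
cv2.imwrite("pics/crop1.png",a[:,:,::-1])
hsv=cv2.cvtColor(f["color"],cv2.COLOR_RGB2HSV)
m=((hsv[...,1]<70)&(hsv[...,2]>120)).astype(np.uint8)
z=np.zeros_like(m);z[165:265,225:355]=m[165:265,225:355]
z=cv2.morphologyEx(z,cv2.MORPH_CLOSE,np.ones((9,9)))
c=max(cv2.findContours(z,0,2)[0],key=cv2.contourArea)
r=cv2.minAreaRect(c);print(r,cv2.boxPoints(r))
for b in cv2.boxPoints(r): print(b,onz(f,*b,.08)[:2],onz(f,*b,.106)[:2])
E
```

```text
((287.5, 213.0), (82.0, 103.0), 90.0) [[236. 172.]
 [339. 172.]
 [339. 254.]
 [236. 254.]]
[236. 172.] [0.65189328 0.14538265] [0.64657475 0.14327395]
[339. 172.] [ 0.65339869 -0.13129428] [ 0.64804891 -0.12765815]
[339. 254.] [ 0.4337645  -0.12846763] [ 0.43297512 -0.1248902 ]
[236. 254.] [0.43292643 0.14226625] [0.43215445 0.14022226]
```

View pics/crop1.png

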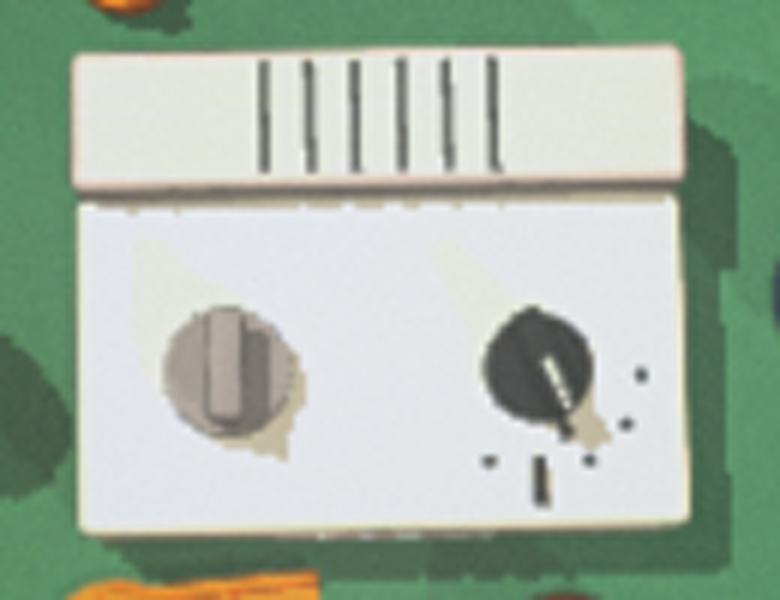

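The crop confirms the grey winged cap at about crop (228,370), with its wing along the image's vertical. The knob is at (538,368), with its pointer one click counter-clockwise of the bar at (541,480), so it is on the 0.5 dot.

```bash
python3 - <<'E'
from h import *
f=pickle.load(open("top.pkl","rb"))
def P(x,y,z): return onz(f,225+(x+.5)/6-.5,165+(y+.5)/6-.5,z)[:2]
fl,fr,bl,br=[P(*c,.08) for c in((80,530),(690,522),(78,202),(679,197))]
print("deck",fl,fr,bl,br)
v=fl-fr;print("yaw front",np.degrees(np.arctan2(-v[0],v[1])),np.linalg.norm(v), "back",np.degrees(np.arctan2(-(bl-br)[0],(bl-br)[1])))
print("wing ends top",P(226,308,.133),P(226,415,.133))
print("knob line ends",P(545,357,.13),P(570,408,.13))
D=[P(*c,.08) for c in((488,461),(590,461),(627,424),(641,374))];b=P(541,481,.08);print(D,b)
A=np.array([[*(2*d),1] for d in D]);s=np.linalg.lstsq(A,np.array([d@d for d in D]),rcond=None)[0];print("dot circle",s[:2],np.sqrt(s[2]+s[:2]@s[:2]))
for yaw in(0,.01,.02,.03):
    r=np.array([[np.cos(yaw),-np.sin(yaw)],[np.sin(yaw),np.cos(yaw)]])
    o=(fl+fr)/2-r@[-.095,0]
    print(yaw,"origin",o,"neck",o+r@[-.025,.068],"knob",b+r@[.049,0])
s=pickle.load(open("side.pkl","rb"))
print([proj(s,p) for p in((.505,.073,.133),(.505,-.06,.13))])
a=cv2.resize(s["color"][170:290,225:365],None,fx=5,fy=5,interpolation=cv2.INTER_CUBIC);cv2.imwrite("pics/crop2.png",a[:,:,::-1])
E
```

```text
deck [0.43579049 0.13726707] [ 0.44011471 -0.13007728] [0.58076002 0.14007271] [ 0.58425791 -0.12693443]
yaw front 0.9266629269281141 0.2673793198652322 back 0.7505527527888245
wing ends top [0.52793132 0.07280059] [0.48264858 0.07247667]
knob line ends [ 0.50795342 -0.0622824 ] [ 0.48634941 -0.07273966]
[array([ 0.46669301, -0.04135702]), array([ 0.46680722, -0.08624025]), array([ 0.48313016, -0.10269738]), array([ 0.50523263, -0.10910168])] [ 0.45797755 -0.06461779]
dot circle [ 0.50627641 -0.06365384] 0.045438689962108286
0 origin [0.5329526 0.0035949] neck [0.5079526 0.0715949] knob [ 0.50697755 -0.06461779]
0.01 origin [0.53294785 0.00454488] neck [0.50726911 0.07229148] knob [ 0.5069751  -0.06412779]
0.02 origin [0.5329336  0.00549477] neck [0.50657869 0.0729812 ] knob [ 0.50696775 -0.06363785]
0.03 origin [0.53290985 0.00644447] neck [0.50588141 0.07366398] knob [ 0.5069555  -0.06314801]
[array([269.53155283, 199.44352985]), array([302.93253363, 229.69490856])]
```

View pics/crop2.png

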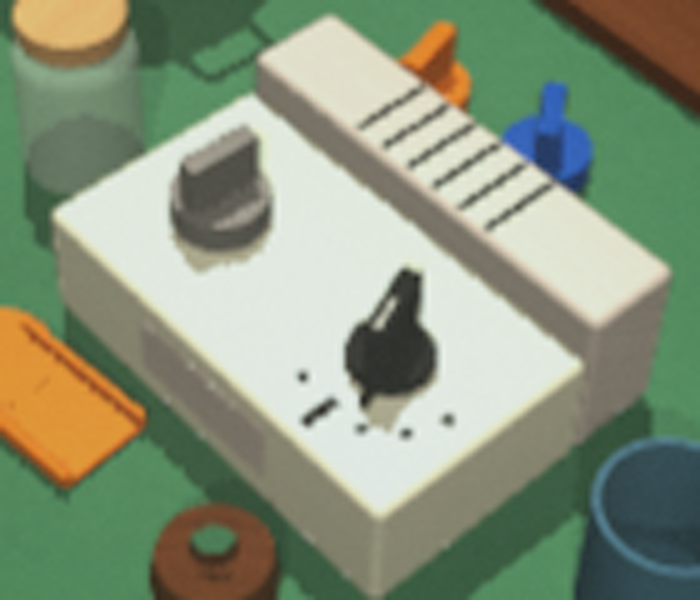

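The side crop agrees: cap wing at crop (220,150), knob bar at (395,310), pointer at the first dot. I'm moving above the knob now.

Call:
carry_out(
  steps=[
    [-497,-504,0,-49],
    [-497,-504,0,-49],
    [-497,-504,0,-49],
    [-497,-504,0,-49],
    [-497,-504,0,-49],
    [-497,-504,0,-49],
    [-497,-504,0,-49],
    [-497,-504,0,-49],
    [-497,-504,0,-49],
    [-497,-504,0,-49],
    [-497,-504,0,-49],
    [-497,-504,0,-49],
    [-497,-504,0,-49],
    [-497,-504,0,-49],
    [-497,-504,0,-49],
    [-497,-504,0,-49],
    [-497,-504,0,-49],
    [-497,-504,0,-49],
    [-497,-504,0,-49],
    [-497,-504,0,-49],
  ],
  claw=60,
)

```text
clock: 1.77
ee_pos: [0.5072, -0.0632, 0.2221]
orientation: [-0.243, 0.97, 0.0, -0.001]
contact_force: [-0.0, 0.5, 0.3]
grip_width: 0.0601
grasp_force: 0.0
```

Call:
carry_out(
  steps=[
    [0,0,30,0],
    [0,0,60,0],
    [0,0,85,0],
    [0,0,105,0],
    [0,0,118,0],
    [0,0,126,0],
    [0,0,126,0],
  ],
)

```text
clock: 2.35
ee_pos: [0.5063, -0.0613, 0.0952]
orientation: [-0.245, 0.97, 0.001, -0.001]
contact_force: [-0.1, -0.7, -0.1]
grip_width: 0.06
grasp_force: 0.0
```

Call:
carry_out(
  steps=[
    [0,0,0,0],
    [0,0,0,0],
    [0,0,0,0],
    [0,0,0,0],
    [0,0,0,0],
    [0,0,0,0],
  ],
  claw=0,
)

```text
clock: 2.85
ee_pos: [0.5078, -0.0633, 0.097]
orientation: [-0.244, 0.97, -0.0, 0.0]
contact_force: [-0.1, 0.9, -0.2]
grip_width: 0.0234
grasp_force: 0.0
```

Call:
carry_out(
  steps=[
    [0,0,0,0],
    [0,0,0,0],
    [0,0,0,0],
    [0,0,0,0],
  ],
)

```text
clock: 3.18
ee_pos: [0.5069, -0.0625, 0.0967]
orientation: [-0.244, 0.97, 0.001, -0.001]
contact_force: [-4.1, 2.9, 5.4]
grip_width: 0.0129
grasp_force: 30.0
```

Call:
carry_out(
  steps=[
    [0,0,0,5],
    [0,0,0,10],
    [0,0,0,15],
    [0,0,0,20],
    [0,0,0,25],
    [0,0,0,28],
    [0,0,0,28],
    [0,0,0,28],
  ],
)

```text
clock: 3.85
ee_pos: [0.5068, -0.0623, 0.0967]
orientation: [-0.002, 1.0, 0.001, -0.001]
contact_force: [-6.0, 3.5, 8.2]
grip_width: 0.0131
grasp_force: 30.0
```

Now I'll release, rise, and move over the cap to look.

Call:
carry_out(
  steps=[
    [0,0,0,0],
    [0,0,0,0],
    [0,0,0,0],
    [0,0,0,0],
    [0,0,0,0],
  ],
  claw=50,
)

```text
clock: 4.27
ee_pos: [0.5077, -0.0635, 0.0966]
orientation: [-0.002, 1.0, -0.0, 0.0]
contact_force: [0.6, 0.1, -0.1]
grip_width: 0.0425
grasp_force: 0.0
```

Call:
carry_out(
  steps=[
    [0,0,-20,0],
    [0,0,-50,0],
    [0,0,-80,0],
    [0,0,-80,0],
  ],
)

```text
clock: 4.6
ee_pos: [0.5105, -0.064, 0.1815]
orientation: [-0.001, 1.0, 0.0, 0.004]
contact_force: [0.7, -0.0, 0.2]
grip_width: 0.0498
grasp_force: 0.0
```

Call:
carry_out(
  steps=[
    [0,40,0,0],
    [0,80,0,0],
    [0,115,0,0],
    [0,135,0,0],
    [0,135,0,0],
    [0,135,0,0],
  ],
)

```text
clock: 5.1
ee_pos: [0.5069, 0.0727, 0.1762]
orientation: [-0.003, 1.0, -0.0, -0.0]
contact_force: [-1.3, -0.3, -0.3]
grip_width: 0.0498
grasp_force: 0.0
```

```bash
python3 - <<'E'
from rig import *
from h import *
for n in("top","side"):
    f=grab_frame(n);pickle.dump(f,open(n+"1.pkl","wb"))
    c=f["color"]; c=c[165:265,225:355] if n=="top" else c[150:280,225:365]
    cv2.imwrite(f"pics/{n}1.png",cv2.resize(c,(560,420),interpolation=cv2.INTER_CUBIC)[:,:,::-1])
im=np.vstack([cv2.imread("pics/top1.png"),cv2.imread("pics/side1.png")])
cv2.imwrite("pics/both1.png",cv2.resize(im,None,fx=.71,fy=.71))
o=get_obs();print(o["clock"],o["ee_pos"],o["orientation"],o["joint_pos"])
E
```

```text
5.2 [0.5070902  0.07043927 0.17645929] [-1.23366621e-03  9.99999185e-01 -3.22517484e-04 -6.86778278e-05] [-0.55625471  0.27442961  0.39155409  1.94307343 -0.1269154   0.94802068
  1.4696094 ]
```

View pics/both1.png

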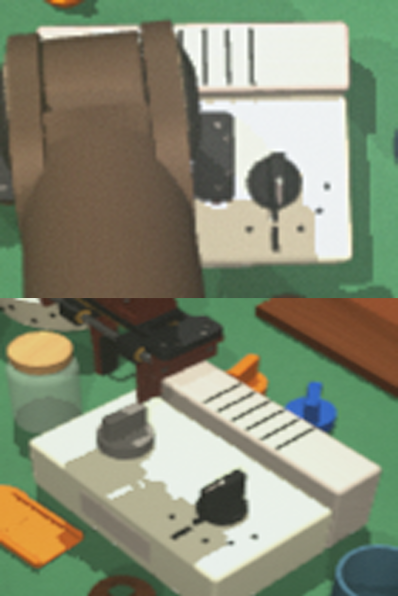

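Both views show the knob's pointer on the bar (top crop (275,200), bar (275,238)). The fingers are above the cap, so I'm going down.

Call:
carry_out(
  steps=[
    [0,1,25,0],
    [0,1,45,0],
    [0,1,60,0],
    [0,1,68,0],
    [0,1,72,0],
    [0,1,72,0],
    [0,1,72,0],
  ],
)

```text
clock: 5.78
ee_pos: [0.5076, 0.0722, 0.1052]
orientation: [-0.001, 1.0, 0.0, 0.0]
contact_force: [0.2, 0.2, 0.4]
grip_width: 0.0497
grasp_force: 0.0
```

Call:
carry_out(
  steps=[
    [0,0,0,0],
    [0,0,0,0],
    [0,0,0,0],
    [0,0,0,0],
    [0,0,0,0],
    [0,0,0,0],
    [0,0,0,0],
    [0,0,0,0],
  ],
  claw=0,
)

```text
clock: 6.45
ee_pos: [0.5072, 0.073, 0.1048]
orientation: [-0.002, 1.0, 0.0, 0.0]
contact_force: [-0.2, 1.6, 2.6]
grip_width: 0.0142
grasp_force: 30.0
```

Gripped. I'll try clockwise (tool +) in small steps.

Call:
carry_out(
  steps=[
    [0,0,0,3],
    [0,0,0,6],
    [0,0,0,9],
    [0,0,0,12],
    [0,0,0,12],
    [0,0,0,12],
  ],
)

```text
clock: 6.95
ee_pos: [0.5073, 0.0727, 0.1048]
orientation: [0.102, 0.995, -0.0, 0.0]
contact_force: [0.8, -1.3, 2.0]
grip_width: 0.0136
grasp_force: 30.0
```

```bash
python3 -c "
from rig import *
o=get_obs();print(o['orientation'],o['moment'],o['contact_force'],o['joint_pos'][6],o['grip_width'])"
```

```text
[ 1.01958841e-01  9.94788596e-01 -4.47401668e-05  2.07224066e-04] [-0.04483176  0.05329395 -0.01849017] [ 0.76798763 -1.28693731  1.96553989] 1.335988303164884 0.013598000469454422
```

It turned 12° with hardly any moment, past the 2–8° stop range, so it loosens clockwise. I'm continuing.

Call:
carry_out(
  steps=[
    [0,0,0,6],
    [0,0,0,12],
    [0,0,0,18],
    [0,0,0,24],
    [0,0,0,30],
    [0,0,0,36],
    [0,0,0,42],
    [0,0,0,48],
    [0,0,0,54],
    [0,0,0,60],
    [0,0,0,66],
    [0,0,0,72],
    [0,0,0,78],
    [0,0,0,84],
    [0,0,0,90],
    [0,0,0,94],
    [0,0,0,94],
    [0,0,0,94],
  ],
)

```text
clock: 8.45
ee_pos: [0.5042, 0.0707, 0.1048]
orientation: [0.797, 0.603, -0.003, -0.001]
contact_force: [-12.9, -5.4, 20.5]
grip_width: 0.0136
grasp_force: 30.0
```

```bash
python3 - <<'E'
from rig import *
from h import *
o=get_obs();print(o['orientation'],o['moment'],o['contact_force'],o['joint_pos'][6],o['grip_width'])
f=grab_frame("side")
cv2.imwrite("pics/side2.png",cv2.resize(f["color"][140:270,215:365],(600,520),interpolation=cv2.INTER_CUBIC)[:,:,::-1])
E
```

```text
[ 0.79745787  0.60336714 -0.0026732  -0.00137948] [-1.39051001  2.86593256 -0.11539501] [-12.87692255  -5.43725462  20.50608331] -0.04474273388590308 0.01363372355315568
```

View pics/side2.png

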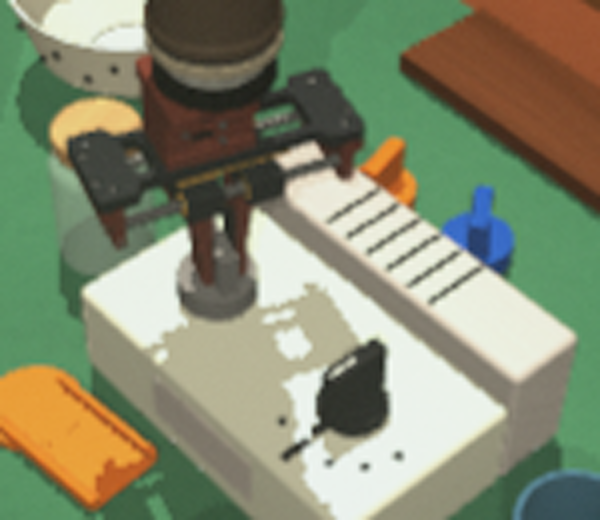

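The cap has turned with the gripper to about 106° and the knob is still on the bar. There is about 20 N of upward push on the tool. I'm lifting gently.

Call:
carry_out(
  steps=[
    [0,0,-2,0],
    [0,0,-4,0],
    [0,0,-6,0],
    [0,0,-6,0],
    [0,0,-6,0],
  ],
)

```text
clock: 8.92
ee_pos: [0.504, 0.0714, 0.1094]
orientation: [0.797, 0.604, -0.003, -0.001]
contact_force: [-6.3, -3.0, -0.2]
grip_width: 0.0134
grasp_force: 30.0
```

Call:
carry_out(
  steps=[
    [0,0,-4,0],
    [0,0,-8,0],
    [0,0,-12,0],
    [0,0,-16,0],
    [0,0,-22,0],
    [0,0,-30,0],
    [0,0,-30,0],
  ],
)

```text
clock: 9.5
ee_pos: [0.5082, 0.0729, 0.1423]
orientation: [0.797, 0.603, 0.001, 0.0]
contact_force: [1.0, -0.2, -0.4]
grip_width: 0.0139
grasp_force: 30.0
```

```bash
python3 - <<'E'
from rig import *
from h import *
o=get_obs();print(o['ee_pos'],o['orientation'],o['moment'],o['contact_force'],o['grip_width'])
f=grab_frame("side")
cv2.imwrite("pics/side3.png",cv2.resize(f["color"][140:270,215:365],(600,520),interpolation=cv2.INTER_CUBIC)[:,:,::-1])
E
```

```text
[0.50820256 0.07288194 0.14229138] [7.97402963e-01 6.03445863e-01 1.20972185e-03 3.76055882e-04] [-0.09450318  0.02642349 -0.01648982] [ 0.96770335 -0.19470093 -0.42717927] 0.013897749102309686
```

View pics/side3.png

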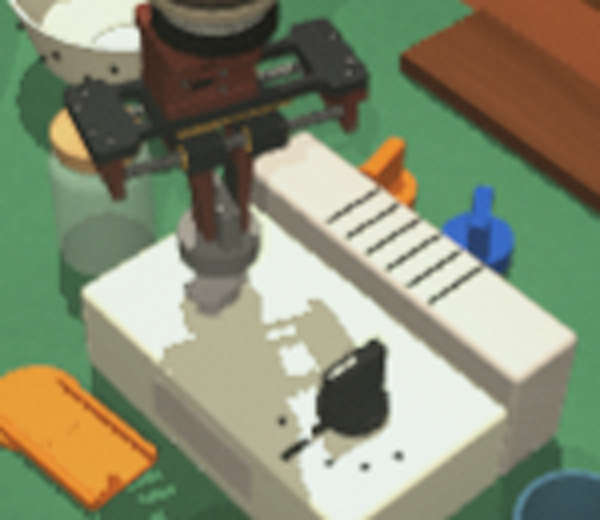

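The cap is off the stub and in the fingers, at about (218,240). The knob is still on the bar. I'm raising it to 10 cm.

Call:
carry_out(
  steps=[
    [0,0,-10,0],
    [0,0,-22,0],
    [0,0,-34,0],
    [0,0,-46,0],
    [0,0,-56,0],
    [0,0,-62,0],
    [0,0,-64,0],
    [0,0,-64,0],
    [0,0,-64,0],
    [0,0,-64,0],
    [0,0,-64,0],
    [0,0,-64,0],
  ],
)

```text
clock: 10.55
ee_pos: [0.5068, 0.0726, 0.2042]
orientation: [0.798, 0.603, -0.0, -0.0]
contact_force: [1.0, 0.3, -1.2]
grip_width: 0.0135
grasp_force: 30.0
```

```bash
python3 - <<'E'
from rig import *
from h import *
f=grab_frame("side")
o=get_obs();print(o['ee_pos'],o['contact_force'],o['grip_width'],o['grasp_force'],abs(o['dq']).max())
cv2.imwrite("pics/side4.png",cv2.resize(f["color"][110:270,195:365],(680,600),interpolation=cv2.INTER_CUBIC)[:,:,::-1])
E
```

```text
[0.50694897 0.0726339  0.20430425] [ 1.1152033   1.10577984 -0.39279612] 0.013896667605246958 29.99865174293518 0.004707457835161792
```

View pics/side4.png

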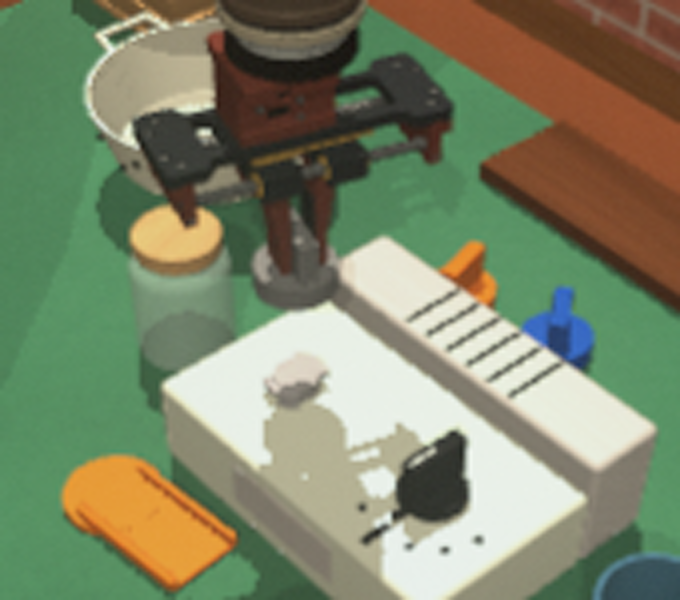

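The cap is held level at (297,270), clear of the bare stub at (297,378), and the knob is still at off (430,480). I'm handing in.

```bash
python3 -c "
from rig import sign_off
print(sign_off())"
```

```text
the job is handed in; nothing more can be done
None
```

The job is handed in: the knob is clicked in at off, the cap came off clockwise and is held level about 10 cm above its seat, with nothing else on the counter touched; the hand-in returned no verdict.

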